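Tip three dowel pins out of the pin tray into the lidded box

TASK

Press down the bent thumb lever on the grey box so that its lid tips open. Lift the tray of dowel pins by its wooden grip and tilt it over the box little by little until exactly the three pins nearest its open end have rolled into the box and two are left. Then stand the tray upright on the bench with those two still in it, and push the lid fully shut; leave the other tools alone.

Things in the scene. Friction and masses are not known exactly. Their poses are not given: they have to be found in the camera images.
- tray: aluminium pin tray standing on four rubber feet, 77 wide (x) x 125 long (y) x 123 mm high with its handle, 0.13 to 0.22 kg empty. Origin on the bench under its middle; z up, y along its length towards the open pouring end. Floor of five V grooves across it, 11 to 27 mm above the bench, one pin in each; 67 mm between the side cheeks (up to 64 mm high), closed wall at the -y end
- tray_grip (a point): middle of the tray's flat wooden grip bar, 108 mm above the tray's underside, right over its middle; the bar is 72 mm long (along x, between two steel straps), 16 mm thick (along y) and 28 mm high. Axes as the tray's. Nothing within 50 mm either side of it along y; the pins lie 65 mm below it
- tray_lip (a point): middle of the edge of the tray's open end, over which the pins roll out: 53 mm from the tray's middle along its +y and 23 mm above its underside. No wall or rim there. Axes as the tray's. Tilted about this edge, the tray's feet stay less than 30 mm below it
- pin_1: ground steel dowel pin, 20 mm diameter x 60 mm, 0.148 kg, lying across the tray, nearest its open end. Origin at its centre, x along it.  Tilted slowly, the tray lets the pins go one at a time from this end: the first at about 19 deg (0.33 rad), then one more every 7 deg (0.12 rad), the third at about 33 deg (0.58 rad), the fourth at about 40 deg. Tipped by less than 14 deg and moved smoothly, it keeps them all
- pin_2: the second pin from the open end, the same in all; it leaves second
- pin_3: the third pin from the open end, the same; it leaves third
- pin_4: the fourth pin from the open end, the same; to stay in the tray
- pin_5: the pin nearest the tray's closed end, the same; to stay in the tray
- pin_box: grey sheet-steel box screwed to the bench, 104 (x) x 118 (y) x 56 mm high, wall 3 mm, cork floor 6 mm above the bench. Origin on the bench under its middle; z up, +x towards its hinged side (away from the robot, turned a little either way). Two 22 mm mounting ears, 3 mm thick, at its y sides. The open lid's edge stands 165 mm above the bench
- box_lid (a joint): angle of the box's lid: 0 shut, 1.35 rad fully tipped up (stop). A stiff pivot: it stays wherever it is left; moving it takes about 0.2 N m. The lid is a flat plate 110 x 124 mm that pivots 56 mm to +x of the box's middle, 59 mm above the bench, and reaches 106 mm from the pivot to the box's far edge. Positive tips that edge up
- lid_pivot (a point): pivot of the lid and of the bent thumb lever. The lever is one piece with the lid: a plate 46 mm wide, 3 mm thick, 62 mm long from the pivot (box_lid_c1) with a rolled end (box_lid_c2). The point lies on the pivot axis at mid-width, axes those of the box when shut and turning with the lid (about y). When shut it rises 40 deg above level to +x; pressing it down through an arc to 37 deg below level tips the lid up
- lever_tip (a point): point on the lever's upper face, 55 mm from the pivot, in the middle of its width: press here or up to 10 mm nearer the pivot. Axes as the lever's
- lid_front (a point): point on the lid's outer (top) face, 98 mm from the pivot, mid-width, near the edge that tips up. Axes as the lid's
- wrench: steel adjustable wrench, 38 x 177 mm, lying at the right; a bystander, origin at its middle on the bench
- amber_driver: screwdriver with an amber handle, 171 mm long, lying at the left near the vise; a bystander, origin at its middle on the bench
Not all that is in view belongs to the job. What is shaped like the pin_2 but red is not meant.

How it is judged:
By the outcome, as a careful person would: the job done as asked, in the order asked, and still so for the second after the job is handed in, with the robot touching nothing.
It also fails if it takes over 72 s, if anything falls off the work surface, if the arm or the gripper's body presses on something with over 40 N, if the wrist force passes 120 N, or if a joint passes its speed limit or range.

ROBOT

A 6-joint arm with a two-finger parallel gripper is mounted at the origin on a cart in front of the work surface, level with it; the furniture and walls round the work are solid. World frame = base frame: x ahead of the robot, y to its left, z up, the work surface at z = 0. Lengths are in mm, angles in rad, forces in N, time in s.
With the tool pointing down it reaches from about 325 to 900 mm from the base axis. Payload 6.1 kg.
Tool frame: the origin (TCP) lies at the centre of the arm's flange, where the gripper is bolted on; the fingertips stand 173 mm ahead of it and the grasp point (between the pads) lies 155 mm ahead of it (arm.pinch_z is the distance from the TCP to the grasp point, in mm); z points along the fingers, y is the line along which they close (so a half turn about z gives the same grasp; the last joint's range is limited). The gripper opens to 85 mm and grips with 20 to 120 N. Pads are 22 mm wide; open, the fingers measure 114 mm over their backs; the gripper's body (76 mm by 85 mm) begins 54 mm behind the grasp point. The pads swing forward as they close: fully open they stand 13 mm farther back than shut.
Start: joints at [0.976, 0.22, 1.526, -0, 1.395, -0.126], TCP at [282.383, 557.564, 404.7] pointing down, gripper open.
Joint ranges: [-2.98, 2.98], [-0.91, 2.08], [0.09, 2.57], [-1.24, 4.39], [0.2, 2.65], [-2.68, 2.68]. Speed limits (rad/s): [2.57, 2.57, 3.01, 3.14, 3.14, 3.14].

INTERFACE

Orientations are given as [roll, pitch, yaw] about the fixed x, y, z axes, in that order (R = Rz(yaw) Ry(pitch) Rx(roll)).
In Python, from workcell import readout, eyes, ticket, arm gives the robot as it stands.
- The arm moves only by the tool jog_arm, never from a script. Its argument "rows" is text: rows parted by semicolons, each of 7 numbers parted by spaces: the shift along the tool's x, y, z in mm, then the turn, a rotation vector about the tool's x, y, z in rad, then the finger opening in mm, from 0 to 85.4. A call has 1 to 20 rows; each row is the pose to reach, as a shift and turn from the pose commanded when the call began, along the tool's axes at that moment; what a row does not reach only later rows make up. A row lasts 1/10 s, in which the tool goes at most 50 mm and 8.59 degrees, less where a joint would pass 70% of its speed; a pose out of reach is approached as far as the arm can. A call with a gripper value outside its range is refused whole. The fingers move at their own pace and stop on an object; "newtons" is the grip in N (left out, the last holds). Time passes only in rows, so rows that repeat a pose let the fingers close. It gives the time, the measured TCP pose, the force, the opening and the grip force at its end, in the units of the state.
- readout.observe(): the state, without advancing time (a new reading comes with each control period).
- eyes.snapshot(name): name is "side" or "top" or "wrist"; returns a dict with "image" (400x640x3 uint8, red, green, blue), "fx", "fy", "cx", "cy" (pixels), "rvec" (rotation vector, rad) and "tvec" (3), from world to camera coordinates, as OpenCV has them. Camera axes: x right, y down, z forward; pixel columns grow to the right and rows downward; lengths in mm; the calibration is good to about 2 mm. A picture is of the moment at which its call begins. There is no depth.
- ticket.hand_in(): hands the job in; it is judged then, once.
The state is a dict: "time": time; "joint_positions": joint angles; "dq": joint speeds; "joint_efforts": joint torques, N m; "eef_pos": TCP position; "tool_rot": TCP orientation; "contact_force": force on the tool from outside, world axes, zero at the start; "torque": the same for the moment, N m; "opening": opening from 0.0 (shut) to 1.0 (fully open); "grip_force": force on a finger pad.
Only numpy, scipy, OpenCV 4.12 (cv2) and the standard library are available. Lean on these libraries where they do the work, as an engineer would, in place of code of your own. Each camera call takes 0.05 s, during which the arm holds its last target. There are 200 camera calls.

## Working session

There is one attempt and no reset: what is moved stays moved. The work goes in short steps, Python scripts to look and compute and a tool call to move; the robot and the scene stay as the last step left them, time stands still between calls to the robot, and variables do not carry over. Pictures are saved under pics/ and viewed, at most 10 in all, crops included, and the job is handed in when it is done.

Besides the shell and the picture viewer there is one more tool, called as name(argument=value, ...) on one line, values as JSON. jog_arm: Moves the arm, as the interface text tells. Its arguments: {"type":"object","properties":{"rows":{"type":"string"},"newtons":{"type":"number"}},"required":["rows"]}

```bash
ls; mkdir -p pics; python3 - <<'E'
from workcell import readout, eyes, ticket, arm
import cv2,pickle
for n in("top","side"):
    s=eyes.snapshot(n); pickle.dump(s,open(n+'.pkl','wb'))
    cv2.imwrite(f'pics/{n}0.png',s['image'][:,:,::-1])
    print(n,{k:s[k] for k in s if k!='image'})
print(readout.observe())
E
```

```text
pics
top {'fx': 397.0042551894052, 'fy': 397.0042551894052, 'cx': 318.55438685287953, 'cy': 201.5575491405941, 'rvec': array([ 2.19614109, -2.01050602,  0.20990807]), 'tvec': array([  82.81140457,  486.58564634, 1008.11268926])}
side {'fx': 442.5397453240379, 'fy': 442.5397453240379, 'cx': 317.30680384667744, 'cy': 197.71689588035912, 'rvec': array([ 2.16634739, -0.42950084,  0.2055726 ]), 'tvec': array([-403.47660754,  245.32796159,  852.32788953])}
{'time': 0.1, 'joint_positions': array([ 9.75876756e-01,  2.21192505e-01,  1.52751900e+00, -7.15887650e-06,
        1.39470200e+00, -1.26097547e-01]), 'dq': array([ 0.00163632, -0.00058109, -0.0024919 , -0.00078906, -0.0009429 ,
        0.00081486]), 'joint_efforts': array([ 1.06321386e-03, -4.98243177e+01, -3.90547657e+01, -2.58019591e-04,
        5.66137751e-03, -1.37497501e-06]), 'eef_pos': array([282.26180792, 557.35687944, 403.66852192]), 'tool_rot': array([-3.13978537e+00, -2.22007668e-04,  2.67277169e+00]), 'contact_force': array([-0.0937652 , -0.50591059, -0.33215911]), 'torque': array([ 0.0102874 , -0.019258  ,  0.01230662]), 'grip_force': 0.0, 'opening': 0.9964266403480712}
```

View pics/top0.png

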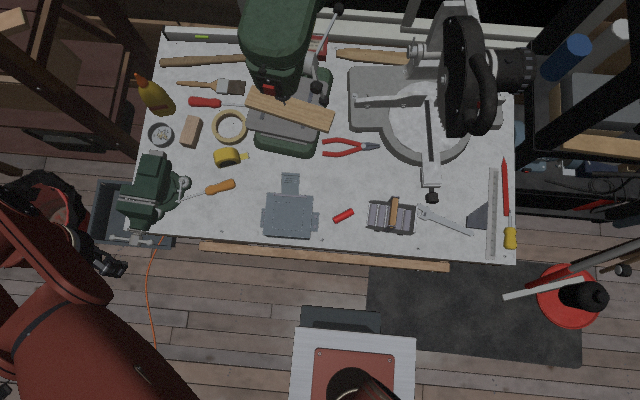

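View pics/side0.png

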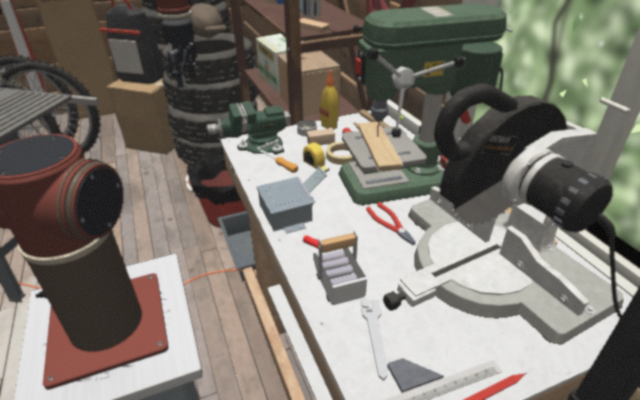

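Top view: box at about (289,214) with its lever at (290,183), the tray at (391,216) with its wooden grip at (394,212), and the red decoy pin at (343,215). The side view shows the same with the lid shut. I'll enlarge both.

```bash
cat > h.py <<'E'
import numpy as np,cv2,pickle
from scipy.spatial.transform import Rotation as Ro
def ray(s,uv):
    R=cv2.Rodrigues(s['rvec'])[0]; c=-R.T@s['tvec']
    d=R.T@np.array([(uv[0]-s['cx'])/s['fx'],(uv[1]-s['cy'])/s['fy'],1.]); return c,d
def onz(s,uv,z):
    c,d=ray(s,uv); return c+d*(z-c[2])/d[2]
def tri(s1,u1,s2,u2):
    c1,d1=ray(s1,u1);c2,d2=ray(s2,u2)
    t=np.linalg.lstsq(np.c_[d1,-d2],c2-c1,rcond=None)[0]
    a=c1+t[0]*d1;b=c2+t[1]*d2; return (a+b)/2,np.linalg.norm(a-b)
def proj(s,P): return cv2.projectPoints(np.float64([P]),s['rvec'],s['tvec'],np.array([[s['fx'],0,s['cx']],[0,s['fy'],s['cy']],[0,0,1.]]),None)[0].ravel()
E
python3 - <<'E'
from h import *
t=pickle.load(open('top.pkl','rb'));s=pickle.load(open('side.pkl','rb'))
a=cv2.resize(t['image'][165:250,250:450],None,fx=4,fy=4,interpolation=cv2.INTER_CUBIC)[:,:,::-1]
b=cv2.resize(s['image'][160:310,245:385],None,fx=4,fy=4,interpolation=cv2.INTER_CUBIC)[:,:,::-1]
cv2.imwrite('pics/a.png',a);cv2.imwrite('pics/b.png',b)
E
```

```text
(no output)
```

View pics/a.png

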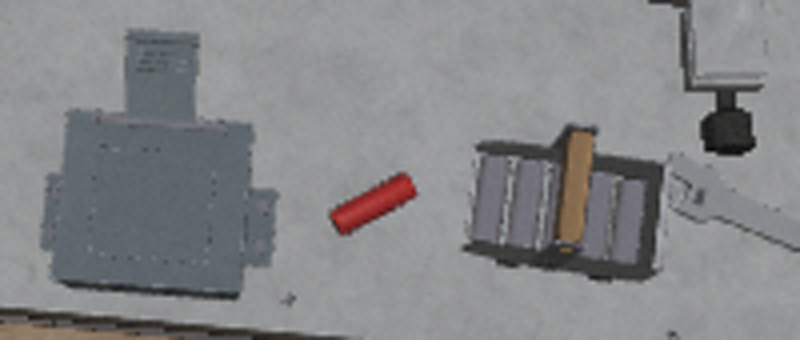

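View pics/b.png

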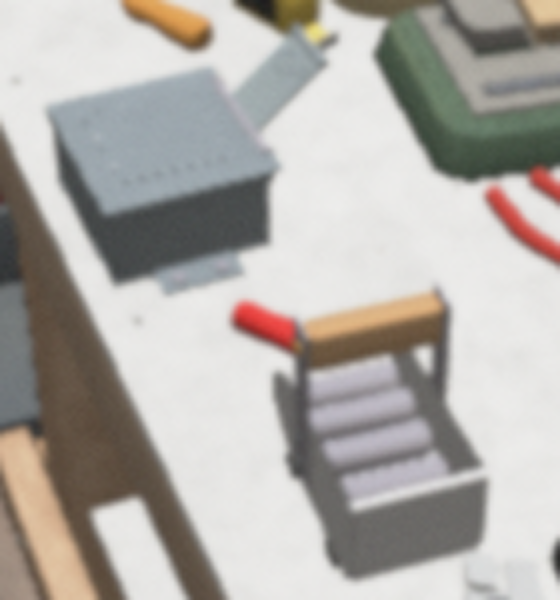

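The crops show the lid corners at (66,110), (253,123), (242,290) and (53,278), and the lever end at (125–200,32). The tray's open end faces left, towards the box, and its closed wall is on the right. The grip bar runs from (582,129) to (569,246).

```bash
python3 - <<'E'
from h import *
np.set_printoptions(precision=1,suppress=True)
t=pickle.load(open('top.pkl','rb'));s=pickle.load(open('side.pkl','rb'))
T=lambda x,y:((x+.5)/4+249.5,(y+.5)/4+164.5)
S=lambda x,y:((x+.5)/4+244.5,(y+.5)/4+159.5)
print('lid');L=[onz(t,T(*p),60.) for p in((66,110),(253,123),(242,290),(53,278))]
for p in L:print(p)
L=np.array(L);print('mid',L.mean(0),'sizes',[np.linalg.norm(L[i]-L[i-1]) for i in range(4)])
d=(L[0]+L[1]-L[2]-L[3]);print('xaxis yaw',np.arctan2(d[1],d[0])); d=L[0]+L[3]-L[1]-L[2];print('yaxis yaw',np.arctan2(-d[0],d[1]))
for n,a,b in(('lidFR',(253,123),(276,170)),('lidFL',(66,110),(212,70)),('lidNL',(53,278),(50,108)),('lidNR',(242,290),(106,212)),('leverL',(125,30),(298,25)),('leverR',(200,35),(327,62)),('gripNear',(570,248),(300,328)),('gripFar',(582,128),(440,296))):
    print(n,*tri(t,T(*a),s,S(*b)))
print('tray mask')
im=cv2.cvtColor(t['image'],cv2.COLOR_RGB2HSV)
m=cv2.inRange(im,(10,80,60),(25,255,255)); m[:, :380]=0;m[:,405:]=0;m[:190]=0;m[232:]=0
c=max(cv2.findContours(m,0,2)[0],key=cv2.contourArea);r=cv2.minAreaRect(c);print(r,cv2.boxPoints(r))
for p in cv2.boxPoints(r):print(onz(t,p,122.))
for h,p in((64,(478,143)),(64,(665,162)),(64,(655,278)),(64,(466,248))):print('cheek',onz(t,T(*p),h))
for p in((495,195),(532,200),(600,215),(630,220)):print('pin',onz(t,T(*p),37))
for p in((70,112),(253,123)):pass
print('red',onz(t,T(372,203),10))
E
```

```text
lid
[488.9 266.4  60. ]
[491.  141.7  60. ]
[379.6 138.6  60. ]
[376.5 261.9  60. ]
mid [434.  202.2  60. ] sizes [np.float64(112.4671812085849), np.float64(124.78006223027197), np.float64(111.47490979748852), np.float64(123.25828554446801)]
xaxis yaw 0.03407435870307914
yaxis yaw 0.020622949362215967
lidFR [488.2 142.4  57.4] 6.833320068318902
lidFL [489.9 267.8  52.3] 1.529421531647016
lidNL [377.2 262.6  55.2] 0.1420540529792478
lidNR [377.9 138.9  60.4] 3.143186455198897
leverL [535.6 228.6  98.7] 1.6540567312455248
leverR [535.5 179.9 100.1] 2.8387086662646435
gripNear [416.2 -61.7 121.4] 0.8884323320076329
gripFar [491.3 -65.3 120.1] 1.734663727002246
tray mask
((393.2524719238281, 210.97525024414062), (6.666749477386475, 26.567493438720703), 5.710593223571777) [[388.6 223.9]
 [391.3 197.4]
 [397.9 198.1]
 [395.2 224.5]]
[421.7 -52.6 122. ]
[488.8 -55.7 122. ]
[488.6 -72.2 122. ]
[421.5 -68.9 122. ]
cheek [489.6  -7.5  64. ]
cheek [ 487.7 -130.8   64. ]
cheek [ 410.4 -127.2   64. ]
cheek [419.2  -4.1  64. ]
pin [461.1 -24.   37. ]
pin [459.8 -49.   37. ]
pin [453.7 -94.9  37. ]
pin [ 452.  -115.1   37. ]
red [453.3  56.7  10. ]
```

```bash
cat >> h.py <<'E'
def rel(grasp,yaw,tilt=0.,ahead=173.,base=None):
    """shift/turn from the measured pose so that the point `ahead` mm along the tool is at grasp; tool down, tool yaw, then tilted about horizontal axis of heading yaw (rot by tilt about that axis)"""
    from workcell import readout
    o=readout.observe(); p0=o['eef_pos'];R0=Ro.from_euler('xyz',o['tool_rot'])
    R=Ro.from_rotvec(tilt*np.array([np.cos(yaw),np.sin(yaw),0]))*Ro.from_euler('xyz',[np.pi,0,yaw])
    p=np.array(grasp,float)-R.apply([0,0,ahead])
    print(np.round(R0.inv().apply(p-p0),1),np.round((R0.inv()*R).as_rotvec(),3),'tcp',p.round(1))
E
python3 - <<'E'
from h import *
from workcell import arm
print([a for a in dir(arm) if a[0]!='_'])
t=pickle.load(open('top.pkl','rb'))
for z in(150,250,350):print(onz(t,(280,100),z),onz(t,(300,155),20))
rel((533,204.9,150),np.pi+.027)
E
```

```text
['IKError', 'pinch_z']
[712.17596027 244.86359805 150.        ] [613.29976626 190.02782441  20.        ]
[663.63501535 229.77876731 250.        ] [613.29976626 190.02782441  20.        ]
[615.09407042 214.69393656 350.        ] [613.29976626 190.02782441  20.        ]
[-383.  -201.    80.9] [-0.002 -0.001 -0.496] tcp [533.  204.9 323. ]
```

jog_arm(rows="-200 -105 80 0 0 -0.3 0; -200 -105 80 0 0 -0.3 0; -200 -105 80 0 0 -0.3 0; -200 -105 80 0 0 -0.3 0; -200 -105 80 0 0 -0.496 0; -383 -201 81 0 0 -0.496 0; -383 -201 81 0 0 -0.496 0; -383 -201 81 0 0 -0.496 0; -383 -201 81 0 0 -0.496 0; -383 -201 81 0 0 -0.496 0; -383 -201 81 0 0 -0.496 0; -383 -201 81 0 0 -0.496 0; -383 -201 81 0 0 -0.496 0; -383 -201 81 0 0 -0.496 0", newtons=100)

```text
time: 1.5
eef_pos: [532.4, 206.6, 323.6]
tool_rot: [3.141, -0.0, -3.112]
contact_force: [-0.1, -0.2, -0.2]
opening: -0.004
grip_force: 0.0
```

```bash
python3 - <<'E'
from h import *
from workcell import eyes
rel((533,204.9,100),np.pi+.027)
rel((541,204.9,59),np.pi+.027)
rel((536,204.9,24),np.pi+.027)
s=eyes.snapshot('side');cv2.imwrite('pics/c.png',cv2.resize(s['image'][60:260,200:480],None,fx=2.5,fy=2.5)[:,:,::-1])
E
```

```text
[-0.5 -1.7 50.6] [ 0.    -0.     0.002] tcp [533.  204.9 273. ]
[-8.6 -1.9 91.6] [ 0.    -0.     0.002] tcp [541.  204.9 232. ]
[ -3.6  -1.8 126.6] [ 0.    -0.     0.002] tcp [536.  204.9 197. ]
```

View pics/c.png

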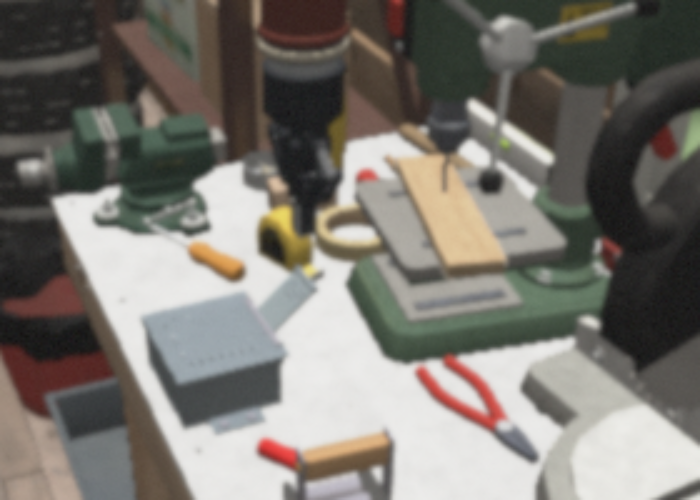

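The fingertips hang straight above the lever tip, at (300,235) with the lever at (300,275). Next I press down along the arc.

jog_arm(rows="10 -1.8 40 0 0 0 0; 10 -1.8 48 0 0 0 0; 9 -1.8 55 0 0 0 0; 7 -1.8 62 0 0 0 0; 4 -1.8 69 0 0 0 0; 0 -1.8 76 0 0 0 0; -3 -1.8 83 0 0 0 0; -6 -1.8 90 0 0 0 0; -7 -1.8 97 0 0 0 0; -7.5 -1.8 103 0 0 0 0; -8 -1.8 109 0 0 0 0; -8 -1.8 114 0 0 0 0; -8 -1.8 117 0 0 0 0; -8 -1.8 119 0 0 0 0; -8 -1.8 119 0 0 0 0")

```text
time: 3.05
eef_pos: [541.4, 203.6, 204.5]
tool_rot: [3.142, 0.001, -3.114]
contact_force: [0.2, 1.2, 0.1]
opening: -0.003
grip_force: 0.2
```

jog_arm(rows="0 0 2 0 0 0 0; 0 0 4 0 0 0 0; 0 0 4 0 0 0 0")

```text
time: 3.35
eef_pos: [541.3, 203.6, 200.5]
tool_rot: [3.142, 0.0, -3.114]
contact_force: [0.7, 0.8, 0.6]
opening: 0.003
grip_force: 0.6
```

jog_arm(rows="0 0 2 0 0 0 0; 0 0 3 0 0 0 0; 0 0 3 0 0 0 0")

```text
time: 3.65
eef_pos: [541.2, 203.7, 198.1]
tool_rot: [-3.142, -0.001, -3.114]
contact_force: [-2.2, 0.4, 7.9]
opening: 0.001
grip_force: 3.7
```

```bash
python3 - <<'E'
from h import *
from workcell import eyes
s=eyes.snapshot('side');cv2.imwrite('pics/d.png',cv2.resize(s['image'][100:260,220:400],None,fx=3,fy=3)[:,:,::-1])
E
```

```text
(no output)
```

View pics/d.png

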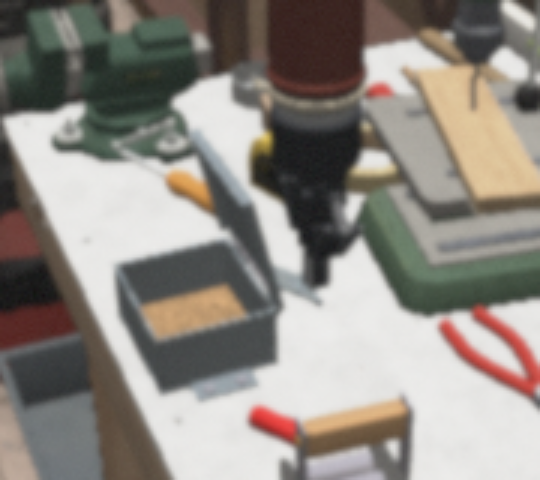

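The lid is fully tipped: it stands upright from (195,135) to (275,300) and the cork floor is visible. Next I go to the tray grip.

```bash
python3 - <<'E'
from h import *
rel((455.1,-62.3,185),np.pi-.045,ahead=155)
E
```

```text
[  93.4 -263.6 -141.8] [-0.    -0.001  0.072] tcp [455.1 -62.3 340. ]
```

jog_arm(rows="0 0 -50 0 0 0 0; 0 0 -100 0 0 0 0; 0 0 -150 0 0 0 0; 0 0 -190 0 0 0 0; 0 0 -190 0 0 0 0; 93.4 -263.6 -180 0 0 0.072 50; 93.4 -263.6 -180 0 0 0.072 50; 93.4 -263.6 -180 0 0 0.072 50; 93.4 -263.6 -180 0 0 0.072 50; 93.4 -263.6 -180 0 0 0.072 50; 93.4 -263.6 -160 0 0 0.072 50; 93.4 -263.6 -142 0 0 0.072 50; 93.4 -263.6 -142 0 0 0.072 50; 93.4 -263.6 -142 0 0 0.072 50; 93.4 -263.6 -142 0 0 0.072 50")

```text
time: 5.2
eef_pos: [455.6, -62.0, 340.3]
tool_rot: [-3.141, 0.001, 3.098]
contact_force: [-0.3, -0.0, 1.1]
opening: 0.585
grip_force: 0.0
```

```bash
python3 - <<'E'
from h import *
from workcell import eyes
rel((455.1,-62.3,108),np.pi-.045,ahead=155)
s=eyes.snapshot('wrist');print(proj(s,(488.7,-64,122)),proj(s,(421.6,-60.8,122)))
im=s['image'].copy()
for P in((488.7,-64,122),(421.6,-60.8,122)):
    cv2.circle(im,tuple(int(v) for v in proj(s,P)),4,(255,0,0),1)
cv2.imwrite('pics/e.png',im[:,:,::-1])
E
```

```text
[ 0.5 -0.4 77.3] [-0.     0.001  0.001] tcp [455.1 -62.3 263. ]
[318.17257536 267.03681531] [318.54957386 179.80373969]
```

View pics/e.png

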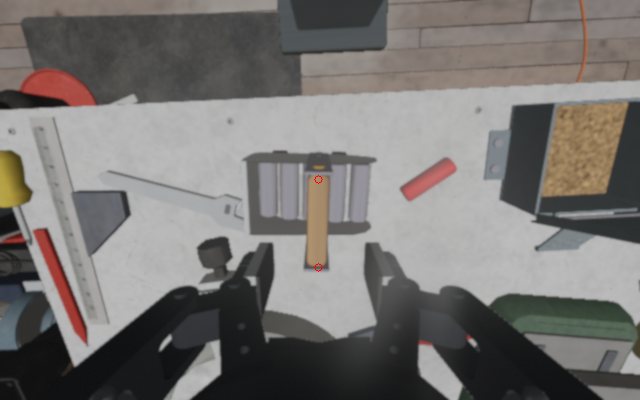

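The bar lies centred between the fingers, at (318,180–267), where the measured ends project. I descend and close.

jog_arm(rows="0.5 -0.4 30 0 0 0 50; 0.5 -0.4 55 0 0 0 50; 0.5 -0.4 70 0 0 0 50; 0.5 -0.4 77 0 0 0 50; 0.5 -0.4 77 0 0 0 50; 0.5 -0.4 77 0 0 0 0; 0.5 -0.4 77 0 0 0 0; 0.5 -0.4 77 0 0 0 0; 0.5 -0.4 77 0 0 0 0; 0.5 -0.4 77 0 0 0 0; 0.5 -0.4 77 0 0 0 0; 0.5 -0.4 77 0 0 0 0", newtons=110)

```text
time: 6.45
eef_pos: [455.3, -63.1, 264.2]
tool_rot: [-3.141, 0.003, 3.097]
contact_force: [-0.7, -0.3, 6.2]
opening: 0.167
grip_force: 108.0
```

jog_arm(rows="0 0 -1 0 0 0 0; 0 0 -3 0 0 0 0; 0 0 -6 0 0 0 0; 0 0 -10 0 0 0 0; 0 0 -16 0 0 0 0; 0 0 -24 0 0 0 0; 0 0 -34 0 0 0 0; 0 0 -46 0 0 0 0; 0 0 -58 0 0 0 0; 0 0 -70 0 0 0 0; 0 0 -81 0 0 0 0; 0 0 -90 0 0 0 0; 0 0 -96 0 0 0 0; 0 0 -99 0 0 0 0; 0 0 -100 0 0 0 0; 0 0 -100 0 0 0 0")

```text
time: 8.05
eef_pos: [454.5, -62.8, 362.3]
tool_rot: [3.141, -0.001, 3.097]
contact_force: [-0.1, 0.2, -9.3]
opening: 0.166
grip_force: 107.1
```

```bash
python3 - <<'E'
from h import *
# grip target: lip at box-frame (-9,-35), z 93 ; tilt a about lip
b=np.array([433,202.]);y=.027;c,s=np.cos(y),np.sin(y);Rz=np.array([[c,-s],[s,c]])
lip=b+Rz@[-9,-33]; print(lip)
def grip(a,z=93):
    v=np.array([-53*np.cos(a)+85*np.sin(a),85*np.cos(a)+53*np.sin(a)])
    return [*(lip+Rz@[0,v[0]]),z+v[1]]
for a in(0,.17,.30,.34,.46,.58): print(a,np.round(grip(a),1)); rel(grip(a),np.pi+y,tilt=a,ahead=155)
E
```

```text
[424.89417205 168.76905729]
0 [426.3 115.8 178. ]
[ 36.1 177.1  29.4] [ 0.    -0.001 -0.072] tcp [426.3 115.8 333. ]
0.17 [425.9 130.9 185.7]
[ 39.1 218.4  23.9] [ 0.17  -0.007 -0.072] tcp [425.2 157.1 338.5]
0.3 [425.6 143.3 189.9]
[ 41.3 250.2  24.5] [ 0.3   -0.011 -0.071] tcp [424.3 189.1 337.9]
0.34 [425.5 147.2 190.8]
[ 42.  260.   25.5] [ 0.34  -0.013 -0.071] tcp [424.1 198.8 336.9]
0.46 [425.2 159.  192.7]
[ 44.1 288.9  30.8] [ 0.46  -0.017 -0.07 ] tcp [423.3 227.8 331.6]
0.58 [424.8 171.  193.1]
[ 46.1 316.9  39.6] [ 0.58  -0.022 -0.07 ] tcp [422.5 255.9 322.8]
```

```bash
python3 - <<'E'
from h import *
from workcell import eyes
np.set_printoptions(precision=1,suppress=True)
s=eyes.snapshot('top');pickle.dump(s,open('top1.pkl','wb'));im=cv2.cvtColor(s['image'],cv2.COLOR_RGB2HSV)
m=cv2.inRange(im,(8,60,50),(28,255,255));m[:,:255]=0;m[:,325:]=0;m[:180]=0;m[240:]=0
c=max(cv2.findContours(m,0,2)[0],key=cv2.contourArea);print(cv2.contourArea(c),cv2.boundingRect(c))
for p in cv2.boxPoints(cv2.minAreaRect(c)):print(p,onz(s,p,6.))
m=cv2.inRange(im,(8,60,50),(28,255,255));m[:,:370]=0;m[:,430:]=0;m[:180]=0;m[240:]=0
E
```

```text
1229.5 (268, 201, 42, 36)
[267.6 233. ] [386.9 257.6   6. ]
[270.1 200.3] [478.7 261.2   6. ]
[310.  203.4] [479.8 149.7   6. ]
[307.5 236.1] [388.1 148.    6. ]
```

```bash
python3 - <<'E'
from h import *
s=pickle.load(open('top1.pkl','rb'))
cv2.imwrite('pics/f.png',cv2.resize(s['image'][150:250,245:445],None,fx=4,fy=4,interpolation=cv2.INTER_CUBIC)[:,:,::-1])
E
```

```text
(no output)
```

View pics/f.png

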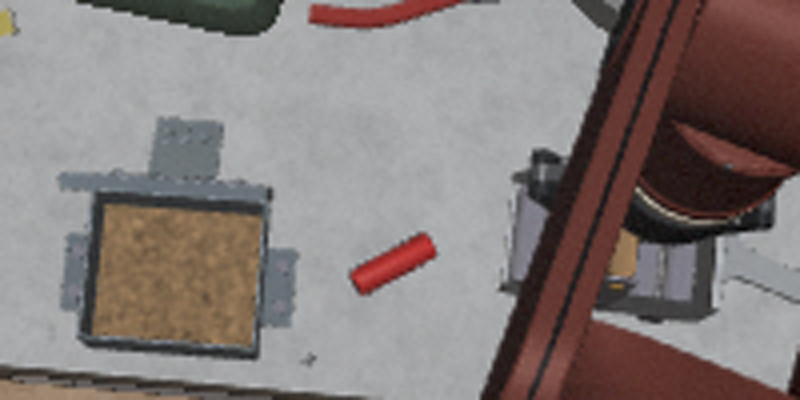

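The lid stands at rows 175–190 on the far side of the box and the cork is fully visible. The box middle comes out at about (430.5, 203).

```bash
python3 - <<'E'
from h import *
s=pickle.load(open('top1.pkl','rb'))
T=lambda x,y:((x+.5)/4+244.5,(y+.5)/4+149.5)
for p in((60,189),(60,173),(270,203),(270,186)):print(onz(s,T(*p),165.).round(1),onz(s,T(*p),60.).round(1))
print('rim near',onz(s,T(83,340),56).round(1),onz(s,T(258,352),56).round(1))
E
cat > g.py <<'E'
from h import *
b=np.array([430.5,203.]);y=.027;c,s=np.cos(y),np.sin(y);Rz=np.array([[c,-s],[s,c]])
lip=b+Rz@[-11,-33]
def grip(a,z=93):
    v=np.array([-53*np.cos(a)+85*np.sin(a),85*np.cos(a)+53*np.sin(a)])
    return [*(lip+Rz@[0,v[0]]),z+v[1]]
def go(*A,z=93):
    for a in A: print(a,end=' ');rel(grip(a,z),np.pi+y,tilt=a,ahead=155)
E
python3 -c "
from g import *
go(0,.1,.2,.26)"
```

```text
[452.3 263.9 165. ] [474.5 282.1  60. ]
[462. 265. 165.] [485.4 283.4  60. ]
[454.8 138.4 165. ] [477.3 142.4  60. ]
[465.1 139.4 165. ] [488.8 143.5  60. ]
rim near [376.3 255.8  56. ] [378.5 141.3  56. ]
0 [ 40.6 177.8  29.2] [ 0.    -0.001 -0.072] tcp [421.8 116.7 333. ]
0.1 [ 42.3 202.   25.2] [ 0.1   -0.005 -0.072] tcp [421.2 141.  337.1]
0.2 [ 44.1 226.5  23.5] [ 0.2   -0.008 -0.071] tcp [420.5 165.5 338.7]
0.26 [ 45.1 241.2  23.7] [ 0.26  -0.01  -0.071] tcp [420.1 180.2 338.6]
```

```bash
python3 - <<'E'
from h import *
from workcell import eyes
t=pickle.load(open('top1.pkl','rb'))
s=eyes.snapshot('side')
cv2.imwrite('pics/g.png',cv2.resize(s['image'][130:250,250:400],None,fx=5,fy=5,interpolation=cv2.INTER_CUBIC)[:,:,::-1])
b=np.array([430.5,203.]);y=.027;c,sn=np.cos(y),np.sin(y)
for th in(1.2,1.25,1.3,1.35):
  for yy in(62,-62):
    x=56-106*np.cos(th);z=59+106*np.sin(th)
    P=(b[0]+c*x-sn*yy,b[1]+sn*x+c*yy,z)
    q=proj(s,P);r=proj(t,P)
    print(th,yy,'side crop',((q+.5-[250,130])*5).round(0),'top crop',((r+.5-[245,150])*4).round(0))
E
```

```text
1.2 62 side crop [153.  81.] top crop [ 58. 201.]
1.2 -62 side crop [247. 204.] top crop [265. 214.]
1.25 62 side crop [163.  75.] top crop [ 59. 193.]
1.25 -62 side crop [257. 198.] top crop [265. 205.]
1.3 62 side crop [172.  70.] top crop [ 59. 184.]
1.3 -62 side crop [267. 193.] top crop [266. 196.]
1.35 62 side crop [182.  66.] top crop [ 60. 175.]
1.35 -62 side crop [277. 188.] top crop [266. 187.]
```

View pics/g.png

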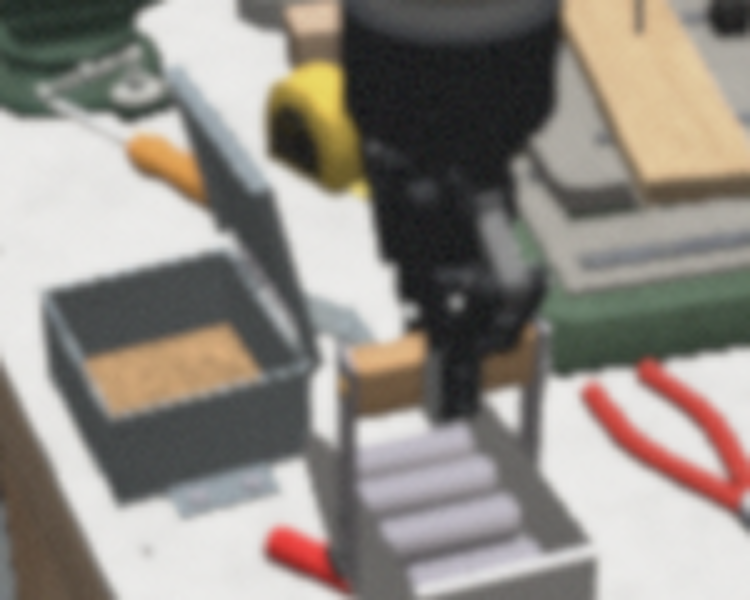

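```bash
sed -i 's/\[-11,-33\]/[-14,-40]/' g.py; python3 -c "
from g import *
go(0,.1,.2)"
```

```text
0 [ 43.  170.6  29.2] [ 0.    -0.001 -0.072] tcp [419.  109.7 333. ]
0.1 [ 44.8 194.8  25.1] [ 0.1   -0.005 -0.072] tcp [418.4 133.9 337.1]
0.2 [ 46.5 219.2  23.5] [ 0.2   -0.008 -0.071] tcp [417.7 158.4 338.7]
```

jog_arm(rows="1 3 1 0 0 -0.002 0; 3 10 2 0 0 -0.006 0; 6 22 4 0 0 -0.012 0; 10 38 7 0 0 -0.02 0; 14.5 57 10 0 0 -0.028 0; 19.5 77 13 0 0 -0.036 0; 24.5 97 16.5 0 0 -0.044 0; 29.5 117 20 0 0 -0.052 0; 34 135 23 0 0 -0.059 0; 38 150 25.5 0 0 -0.065 0; 41 161.5 27.5 0 0 -0.069 0; 42.5 168 28.7 0 0 -0.071 0; 43 170.6 29.2 0 0 -0.072 0; 43 170.6 29.2 0 0 -0.072 0; 43 170.6 29.2 0 0 -0.072 0")

```text
time: 9.65
eef_pos: [419.5, 109.2, 333.7]
tool_rot: [-3.141, 0.0, -3.115]
contact_force: [0.5, 0.4, -9.8]
opening: 0.172
grip_force: 107.4
```

```bash
cat > look.py <<'E'
from h import *
from workcell import eyes,readout
import sys
for n in('side','wrist','top'):
    s=eyes.snapshot(n);cv2.imwrite(f'pics/{sys.argv[1]}_{n}.png',s['image'][:,:,::-1])
    pickle.dump(s,open(f'{sys.argv[1]}_{n}.pkl','wb'))
o=readout.observe();print(o['contact_force'].round(1),o['torque'].round(2),o['grip_force'])
E
python3 look.py k; python3 -c "
from g import *
go(.07,.14,.20,.24,.28)"
```

```text
[-0.3 -0.1 -9.1] [0.03 0.03 0.05] 107.47846484184265
0.07 [ 0.4 17.5 -2.5] [ 0.07   0.    -0.001] tcp [418.6 126.6 336.1]
0.14 [ 0.4 34.6 -4.4] [ 0.14   0.    -0.001] tcp [418.1 143.7 338. ]
0.2 [ 0.4 49.3 -5.1] [ 0.2    0.    -0.001] tcp [417.7 158.4 338.7]
0.24 [ 0.5 59.1 -5.1] [ 0.24   0.    -0.001] tcp [417.4 168.2 338.7]
0.28 [ 0.5 69.  -4.7] [ 0.28   0.    -0.001] tcp [417.2 178.  338.3]
```

jog_arm(rows="0 4 -0.5 0.016 0 0 0; 0.2 11 -1.6 0.044 0 0 0; 0.3 20 -2.8 0.08 0 0 0; 0.4 30 -4 0.12 0 0 0; 0.4 40 -4.7 0.162 0 0 0; 0.4 49.3 -5.1 0.2 0 0 0; 0.4 57 -5.1 0.23 0 0 0; 0.5 63 -5 0.255 0 0 0; 0.5 67 -4.8 0.27 0 0 0; 0.5 69 -4.7 0.28 0 0 0; 0.5 69 -4.7 0.28 0 0 0; 0.5 69 -4.7 0.28 0 0 0; 0.5 69 -4.7 0.28 0 0 0")

```text
time: 11.1
eef_pos: [416.9, 178.3, 338.2]
tool_rot: [-2.862, 0.0, -3.115]
contact_force: [0.1, -0.1, -8.6]
opening: 0.165
grip_force: 107.5
```

```bash
python3 look.py l; python3 -c "
from g import *
go(.30,.32,.34,.36,.38)"
```

```text
[ 0.4  0.9 -9.4] [ 0.77 -0.02 -0.02] 107.5003445148468
0.3 [-0.2  4.6 -1. ] [ 0.02  0.   -0.  ] tcp [417.  182.9 337.9]
0.32 [-0.2  9.4 -1.9] [ 0.04  0.   -0.  ] tcp [416.9 187.8 337.5]
0.34 [-0.2 14.2 -2.7] [ 0.06  0.   -0.  ] tcp [416.8 192.7 336.9]
0.36 [-0.2 19.1 -3.4] [ 0.08  0.   -0.  ] tcp [416.6 197.6 336.3]
0.38 [-0.2 24.  -4. ] [ 0.1  0.  -0. ] tcp [416.5 202.4 335.5]
```

jog_arm(rows="-0.2 2.3 -0.5 0.01 0 0 0; -0.2 4.6 -1 0.02 0 0 0; -0.2 7 -1.5 0.03 0 0 0; -0.2 9.4 -1.9 0.04 0 0 0; -0.2 11.8 -2.3 0.05 0 0 0; -0.2 14.2 -2.7 0.06 0 0 0; -0.2 16.7 -3.1 0.07 0 0 0; -0.2 19.1 -3.4 0.08 0 0 0; -0.2 19.1 -3.4 0.08 0 0 0; -0.2 19.1 -3.4 0.08 0 0 0; -0.2 19.1 -3.4 0.08 0 0 0; -0.2 19.1 -3.4 0.08 0 0 0")

```text
time: 12.45
eef_pos: [416.6, 197.7, 336.4]
tool_rot: [-2.782, 0.0, -3.115]
contact_force: [-0.6, 0.0, -8.3]
opening: 0.171
grip_force: 107.7
```

```bash
python3 look.py m; python3 look.py m2; python3 -c "
from g import *
go(.36,.38,.40,.42,.44,.46)"
```

```text
[-0.4  0.  -7.7] [0.87 0.07 0.02] 107.71267890930176
[-0.1 -0.9 -6.9] [ 0.9  -0.02 -0.01] 107.74789452552795
0.36 [-0.1 -0.2  0. ] [0. 0. 0.] tcp [416.6 197.6 336.3]
0.38 [-0.1  4.6 -1. ] [0.02 0.   0.  ] tcp [416.5 202.4 335.5]
0.4 [-0.1  9.4 -1.9] [0.04 0.   0.  ] tcp [416.4 207.3 334.7]
0.42 [-0.1 14.3 -2.7] [0.06 0.   0.  ] tcp [416.2 212.1 333.8]
0.44 [-0.1 19.1 -3.5] [0.08 0.   0.  ] tcp [416.1 216.9 332.7]
0.46 [-0.1 24.  -4.1] [0.1 0.  0. ] tcp [416.  221.7 331.6]
```

jog_arm(rows="0 2.4 -0.5 0.01 0 0 0; 0 4.8 -1 0.02 0 0 0; 0 7.2 -1.5 0.03 0 0 0; 0 9.6 -1.9 0.04 0 0 0; 0 12 -2.3 0.05 0 0 0; 0 14.4 -2.7 0.06 0 0 0; 0 16.8 -3.1 0.07 0 0 0; 0 19.2 -3.5 0.08 0 0 0; 0 21.7 -3.8 0.09 0 0 0; 0 24.2 -4.1 0.1 0 0 0; 0 26.5 -4.4 0.11 0 0 0; 0 26.5 -4.4 0.11 0 0 0; 0 26.5 -4.4 0.11 0 0 0; 0 26.5 -4.4 0.11 0 0 0; 0 26.5 -4.4 0.11 0 0 0")

```text
time: 14.25
eef_pos: [416.0, 224.1, 331.3]
tool_rot: [-2.672, 0.001, -3.115]
contact_force: [-0.2, -0.1, -5.4]
opening: 0.169
grip_force: 111.6
```

```bash
python3 look.py n; python3 look.py n2; python3 - <<'E'
from g import *
go(.48,.50,.52,.54,.56,.58)
cv2.imwrite('pics/combo.png',np.vstack([np.hstack([cv2.resize(pickle.load(open(f'n2_{c}.pkl','rb'))['image'],(400,250)) for c in('top','wrist')])[:,:,::-1],cv2.resize(pickle.load(open('n2_side.pkl','rb'))['image'][80:280,200:520],(520,325))[:,:,::-1].copy() if 0 else np.hstack([cv2.resize(pickle.load(open('n2_side.pkl','rb'))['image'][100:260,230:486],(520,325),interpolation=2),cv2.resize(pickle.load(open('n2_top.pkl','rb'))['image'][165:250,240:313],(280,325),interpolation=2)])[:,:,::-1]]))
E
```

```text
[ 0.8 -0.8 -5.5] [ 1.   -0.    0.01] 111.60888433456421
[ 0.3  0.3 -6.1] [ 0.93  0.02 -0.01] 111.6338574886322
0.48 [-0.   2.4 -0.4] [0.01 0.   0.  ] tcp [415.9 226.4 330.4]
0.5 [-0.   7.2 -1.4] [0.03 0.   0.  ] tcp [415.7 231.2 329. ]
0.52 [-0.  12.  -2.2] [0.05 0.   0.  ] tcp [415.6 235.9 327.6]
0.54 [-0.  16.9 -3. ] [0.07 0.   0.  ] tcp [415.5 240.5 326.1]
0.56 [-0.  21.8 -3.7] [0.09 0.   0.  ] tcp [415.4 245.2 324.5]
0.58 [-0.  26.7 -4.2] [0.11 0.   0.  ] tcp [415.2 249.8 322.8]
```

```bash
cat > f.py <<'E'
from workcell import eyes,readout
import numpy as np
F=[]
for i in range(12):
    eyes.snapshot('wrist');F.append(readout.observe()['contact_force'][2])
print(np.mean(F),np.std(F)/12**.5)
E
python3 f.py
```

```text
-5.949855475028644 0.12600695778950644
```

jog_arm(rows="0 2.4 -0.4 0.01 0 0 0; 0 4.8 -0.9 0.02 0 0 0; 0 7.2 -1.4 0.03 0 0 0; 0 9.6 -1.8 0.04 0 0 0; 0 12 -2.2 0.05 0 0 0; 0 14.5 -2.6 0.06 0 0 0; 0 16.9 -3 0.07 0 0 0; 0 19.4 -3.4 0.08 0 0 0; 0 21.8 -3.7 0.09 0 0 0; 0 24.2 -4 0.1 0 0 0; 0 26.7 -4.2 0.11 0 0 0; 0 29 -4.4 0.12 0 0 0; 0 29 -4.4 0.12 0 0 0; 0 29 -4.4 0.12 0 0 0; 0 29 -4.4 0.12 0 0 0; 0 29 -4.4 0.12 0 0 0")

```text
time: 16.75
eef_pos: [415.2, 251.9, 322.0]
tool_rot: [-2.552, 0.0, -3.115]
contact_force: [0.3, 0.3, -4.2]
opening: 0.17
grip_force: 115.7
```

```bash
python3 f.py; python3 look.py p; python3 - <<'E'
from g import *
go(.59,.60,.61,.62)
L=lambda n:pickle.load(open(f'p_{n}.pkl','rb'))['image']
cv2.imwrite('pics/combo.png',np.vstack([np.hstack([cv2.resize(L('top')[130:255,240:440],(400,250),interpolation=2),cv2.resize(L('wrist'),(400,250))]),np.hstack([cv2.resize(L('side')[100:260,230:486],(520,325),interpolation=2),cv2.resize(L('top')[180:250,255:320],(280,325),interpolation=2)])])[:,:,::-1])
E
```

```text
-4.593678447210235 0.10626901019560003
[ 0.6 -0.2 -4.8] [ 1.01 -0.01 -0.05] 115.68769097328186
0.59 [-0.1 -0.  -0.2] [-0.  0.  0.] tcp [415.2 252.1 321.9]
0.6 [-0.1  2.4 -0.7] [0.01 0.   0.  ] tcp [415.1 254.4 321. ]
0.61 [-0.1  4.8 -1.2] [0.02 0.   0.  ] tcp [415.  256.6 320.1]
0.62 [-0.1  7.2 -1.7] [0.03 0.   0.  ] tcp [415.  258.9 319.1]
```

View pics/combo.png

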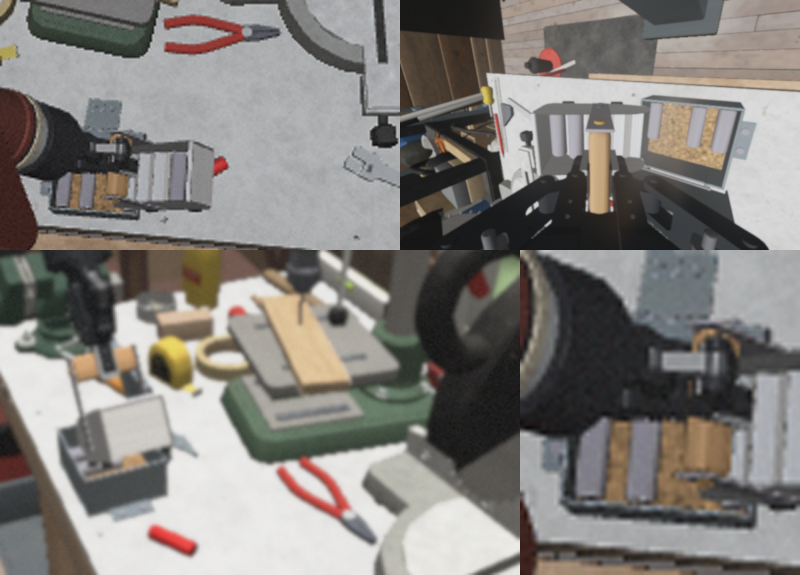

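Wrist view (upper right): three pins lie in the box at about (655,130), (695,125) and (722,125). Together with the three force drops of about 1.4 N each, that leaves two in the tray. I level it.

```bash
python3 -c "
from g import *
go(.55,.48,.4,.32,.24,.16,.08,.03,0)
s=pickle.load(open('p_wrist.pkl','rb'))['image']
print(s[205:225,220:390:4].mean(0).astype(int)[:,[0,2]].tolist())"
```

```text
0.55 [-0.1 -9.6  2.1] [-0.04  0.    0.  ] tcp [415.4 242.9 325.3]
0.48 [ -0.1 -26.    7.1] [-0.11  0.    0.  ] tcp [415.9 226.4 330.4]
0.4 [ -0.1 -44.4  14.1] [-0.19  0.    0.  ] tcp [416.4 207.3 334.7]
0.32 [ -0.1 -62.1  22.6] [-0.27  0.    0.  ] tcp [416.9 187.8 337.5]
0.24 [ -0.1 -79.1  32.5] [-0.35  0.    0.  ] tcp [417.4 168.2 338.7]
0.16 [ -0.1 -95.2  43.7] [-0.43  0.    0.  ] tcp [418.  148.6 338.4]
0.08 [-1.000e-01 -1.104e+02  5.620e+01] [-0.51 -0.    0.  ] tcp [418.5 129.  336.5]
0.03 [-1.000e-01 -1.194e+02  6.460e+01] [-0.56 -0.    0.  ] tcp [418.8 116.9 334.5]
0 [-1.000e-01 -1.246e+02  6.990e+01] [-0.59 -0.    0.  ] tcp [419.  109.7 333. ]
[[122, 120], [102, 100], [101, 99], [101, 99], [101, 99], [118, 118], [178, 185], [178, 185], [173, 178], [159, 160], [127, 127], [97, 97], [201, 204], [178, 185], [179, 185], [174, 180], [165, 167], [135, 134], [102, 100], [205, 207], [188, 185], [184, 143], [189, 147], [185, 143], [181, 139], [178, 136], [175, 135], [167, 129], [145, 116], [135, 122], [178, 177], [209, 212], [213, 216], [214, 217], [213, 216], [177, 174], [179, 175], [184, 181], [212, 215], [212, 215], [213, 215], [212, 214], [126, 125]]
```

jog_arm(rows="0 -3 0.6 -0.012 0 0 0; 0 -9.6 2.1 -0.04 0 0 0; 0 -17.5 4.5 -0.075 0 0 0; 0 -26 7.1 -0.11 0 0 0; 0 -35 10.5 -0.15 0 0 0; 0 -44.4 14.1 -0.19 0 0 0; 0 -53.5 18.2 -0.23 0 0 0; 0 -62.1 22.6 -0.27 0 0 0; 0 -70.8 27.4 -0.31 0 0 0; 0 -79.1 32.5 -0.35 0 0 0; 0 -87.3 38 -0.39 0 0 0; 0 -95.2 43.7 -0.43 0 0 0; 0 -103 50 -0.47 0 0 0; 0 -110.4 56.2 -0.51 0 0 0; 0 -116 61.2 -0.54 0 0 0; 0 -119.4 64.6 -0.56 0 0 0; 0 -122.5 67.8 -0.578 0 0 0; 0 -124.6 69.9 -0.59 0 0 0; 0 -124.6 69.9 -0.59 0 0 0; 0 -124.6 69.9 -0.59 0 0 0")

```text
time: 19.5
eef_pos: [418.9, 109.6, 333.0]
tool_rot: [-3.141, -0.0, -3.114]
contact_force: [1.1, 0.9, -5.5]
opening: 0.166
grip_force: 115.6
```

```bash
python3 -c "
from g import *
rel((455.1,-62.3,200),np.pi-.045,ahead=155)
rel((455.1,-62.3,110),np.pi-.045,ahead=155)"
```

```text
[ -31.5 -172.9  -22. ] [-0.    -0.     0.072] tcp [455.1 -62.3 355. ]
[ -31.5 -172.8   68. ] [-0.    -0.     0.072] tcp [455.1 -62.3 265. ]
```

jog_arm(rows="0 -3 -1 0 0 0.001 0; 0 -10 -3 0 0 0.004 0; -1 -22 -6 0 0 0.009 0; -4 -38 -10 0 0 0.016 0; -8 -58 -14 0 0 0.024 0; -12 -79 -17 0 0 0.033 0; -17 -100 -19 0 0 0.042 0; -21.5 -120 -20 0 0 0.05 0; -25.5 -138 -20 0 0 0.057 0; -28.5 -153 -20 0 0 0.063 0; -30.5 -164 -20 0 0 0.068 0; -31.2 -170 -20 0 0 0.071 0; -31.5 -172.8 -20 0 0 0.072 0; -31.5 -172.8 -18 0 0 0.072 0; -31.5 -172.8 -12 0 0 0.072 0; -31.5 -172.8 -2 0 0 0.072 0; -31.5 -172.8 10 0 0 0.072 0; -31.5 -172.8 22 0 0 0.072 0; -31.5 -172.8 34 0 0 0.072 0; -31.5 -172.8 44 0 0 0.072 0")

```text
time: 21.5
eef_pos: [454.8, -62.1, 287.4]
tool_rot: [3.141, -0.002, 3.097]
contact_force: [-0.5, 0.3, -4.4]
opening: 0.169
grip_force: 115.6
```

```bash
python3 -c "
from g import *
rel((455.1,-62.3,108.5),np.pi-.045,ahead=155)"
```

```text
[-0.4 -0.2 23.9] [ 0.    -0.002  0.   ] tcp [455.1 -62.3 263.5]
```

jog_arm(rows="0 0 7 0 0 0 0; 0 0 13 0 0 0 0; 0 0 17 0 0 0 0; 0 0 20 0 0 0 0; 0 0 22 0 0 0 0; 0 0 23 0 0 0 0; 0 0 23.5 0 0 0 0; 0 0 23.5 0 0 0 0")

```text
time: 22.3
eef_pos: [455.2, -62.3, 265.7]
tool_rot: [-3.142, 0.0, 3.097]
contact_force: [0.1, 0.9, -5.1]
opening: 0.168
grip_force: 115.6
```

jog_arm(rows="0 0 0.7 0 0 0 0; 0 0 1.4 0 0 0 0; 0 0 2 0 0 0 0; 0 0 2 0 0 0 0; 0 0 2 0 0 0 0")

```text
time: 22.8
eef_pos: [455.4, -62.2, 264.3]
tool_rot: [3.142, 0.001, 3.097]
contact_force: [-3.6, 1.8, 5.7]
opening: 0.167
grip_force: 116.9
```

Standing on the bench. I release slowly and go straight up.

jog_arm(rows="0 0 0 0 0 0 20; 0 0 0 0 0 0 26; 0 0 0 0 0 0 36; 0 0 0 0 0 0 48; 0 0 0 0 0 0 48; 0 0 0 0 0 0 48; 0 0 0 0 0 0 48; 0 0 -20 0 0 0 48; 0 0 -50 0 0 0 48; 0 0 -90 0 0 0 48; 0 0 -135 0 0 0 48; 0 0 -160 0 0 0 48; 0 0 -160 0 0 0 48; 0 0 -160 0 0 0 0; 0 0 -160 0 0 0 0")

```text
time: 24.3
eef_pos: [454.7, -62.1, 421.8]
tool_rot: [3.141, -0.003, 3.097]
contact_force: [-0.4, 0.4, -0.0]
opening: 0.234
grip_force: 0.0
```

```bash
python3 - <<'E'
from g import *
from workcell import eyes
np.set_printoptions(precision=1,suppress=True)
s=eyes.snapshot('wrist')
print('bar ends expected',proj(s,(488.7,-64,122)),proj(s,(421.6,-60.8,122)))
im=s['image'];hsv=cv2.cvtColor(im,cv2.COLOR_RGB2HSV)
m=cv2.inRange(hsv,(8,60,90),(25,255,255));m[:,:270]=0;m[:,370:]=0;m[300:]=0
c=max(cv2.findContours(m,0,2)[0],key=cv2.contourArea);print(cv2.minAreaRect(c))
a=proj(s,(450,-125,30));b=proj(s,(450,-5,30));print(a,b)
v=int((a[1]+b[1])/2);x0,x1=sorted([int(a[0]),int(b[0])])
print([(u,*im[v-2:v+3,u].mean(0).astype(int)[[0,2]]) for u in range(x0,x1,3)])
p=lambda x,z,yy=203.+.8: rel((x,yy,z),np.pi+.027)
p(520,240);p(500,147);
E
```

```text
bar ends expected [318.3 227.8] [318.5 163. ]
((318.5, 193.5), (67.0, 15.0), 90.0)
[270.6 175.6] [362.2 171.6]
[(270, np.int64(97), np.int64(95)), (273, np.int64(132), np.int64(134)), (276, np.int64(152), np.int64(158)), (279, np.int64(153), np.int64(159)), (282, np.int64(152), np.int64(156)), (285, np.int64(136), np.int64(137)), (288, np.int64(160), np.int64(156)), (291, np.int64(146), np.int64(148)), (294, np.int64(152), np.int64(158)), (297, np.int64(153), np.int64(159)), (300, np.int64(150), np.int64(154)), (303, np.int64(145), np.int64(145)), (306, np.int64(182), np.int64(185)), (309, np.int64(183), np.int64(186)), (312, np.int64(164), np.int64(122)), (315, np.int64(177), np.int64(116)), (318, np.int64(172), np.int64(114)), (321, np.int64(170), np.int64(113)), (324, np.int64(164), np.int64(108)), (327, np.int64(162), np.int64(151)), (330, np.int64(186), np.int64(189)), (333, np.int64(185), np.int64(189)), (336, np.int64(184), np.int64(188)), (339, np.int64(187), np.int64(190)), (342, np.int64(183), np.int64(186)), (345, np.int64(185), np.int64(188)), (348, np.int64(187), np.int64(190)), (351, np.int64(185), np.int64(188)), (354, np.int64(185), np.int64(188)), (357, np.int64(187), np.int64(189)), (360, np.int64(187), np.int64(187))]
[-53.4 268.6   8.7] [ 0.  -0.  -0.1] tcp [520.  203.8 413. ]
[-33.7 267.6 101.7] [ 0.  -0.  -0.1] tcp [500.  203.8 320. ]
```

The tray stands upright where it was, with two pins in it. Now the lid.

jog_arm(rows="-53 268 8 0 0 -0.072 0; -53 268 8 0 0 -0.072 0; -53 268 8 0 0 -0.072 0; -53 268 8 0 0 -0.072 0; -53 268 8 0 0 -0.072 0; -53 268 8 0 0 -0.072 0; -53 268 8 0 0 -0.072 0; -53 268 8 0 0 -0.072 0; -53 268 50 0 0 -0.072 0; -53 268 90 0 0 -0.072 0; -53 268 102 0 0 -0.072 0; -53 268 102 0 0 -0.072 0")

```text
time: 25.55
eef_pos: [519.2, 201.7, 319.1]
tool_rot: [-3.14, -0.005, -3.116]
contact_force: [0.1, -0.4, 0.3]
opening: 0.002
grip_force: 0.0
```

```bash
python3 - <<'E'
from h import *
# contact radius r on outer face; tip -x corner
for ph,r in((77,92),(70,92),(63,92),(56,93),(49,93),(42,94),(35,94),(28,95),(21,95),(14,95),(7,95),(0,95)):
    a=np.radians(ph);x=486.5-r*np.cos(a)+3*np.sin(a);z=59+r*np.sin(a)+3*np.cos(a)
    rel((x+11,203.8,z),np.pi+.027)
E
```

```text
[39.4  3.1 -3. ] [-0.001 -0.005 -0.001] tcp [479.7 203.8 322.3]
[50.2  3.4 -0.1] [-0.001 -0.005 -0.001] tcp [468.9 203.8 319.5]
[60.7  3.6  4.1] [-0.001 -0.005 -0.001] tcp [458.4 203.8 315.3]
[71.   3.9  8.7] [-0.001 -0.005 -0.001] tcp [448.  203.8 310.8]
[80.2  4.1 15.4] [-0.001 -0.005 -0.001] tcp [438.8 203.8 304.2]
[89.3  4.4 22.5] [-0.001 -0.005 -0.001] tcp [429.7 203.8 297.1]
[96.7  4.6 31.2] [-0.001 -0.005 -0.001] tcp [422.2 203.8 288.4]
[103.8   4.8  40.4] [-0.001 -0.005 -0.001] tcp [415.  203.8 279.2]
[108.9   4.9  50.8] [-0.001 -0.005 -0.001] tcp [409.9 203.8 268.8]
[112.7   5.   61.8] [-0.001 -0.005 -0.001] tcp [406.  203.8 257.9]
[115.1   5.1  73.2] [-0.001 -0.005 -0.001] tcp [403.6 203.8 246.6]
[116.1   5.2  84.7] [-0.001 -0.005 -0.001] tcp [402.5 203.8 235. ]
```

jog_arm(rows="20 3 0 0 0 0 0; 39 3 -1 0 0 0 0; 50 3.4 0 0 0 0 0; 61 3.6 4 0 0 0 0; 71 3.9 9 0 0 0 0; 80 4.1 15.5 0 0 0 0; 89 4.4 22.5 0 0 0 0; 97 4.6 31 0 0 0 0; 104 4.8 40.5 0 0 0 0; 109 4.9 51 0 0 0 0; 113 5 62 0 0 0 0; 115 5 70 0 0 0 0; 116 5 76 0 0 0 0; 116 5 80 0 0 0 0; 116 5 80 0 0 0 0")

```text
time: 27.05
eef_pos: [403.9, 204.9, 240.8]
tool_rot: [-3.141, -0.001, -3.114]
contact_force: [0.3, 0.6, -0.2]
opening: -0.002
grip_force: 0.0
```

jog_arm(rows="0 0 2 0 0 0 0; 0 0 3 0 0 0 0; 0 0 3 0 0 0 0")

```text
time: 27.35
eef_pos: [404.2, 205.0, 238.7]
tool_rot: [3.141, 0.001, -3.114]
contact_force: [0.3, 0.6, 0.3]
opening: 0.004
grip_force: 0.0
```

jog_arm(rows="0 0 1.5 0 0 0 0; 0 0 3 0 0 0 0; 0 0 3 0 0 0 0")

```text
time: 27.65
eef_pos: [404.0, 204.9, 235.4]
tool_rot: [3.142, 0.0, -3.114]
contact_force: [0.2, 0.7, 0.3]
opening: -0.001
grip_force: 0.0
```

jog_arm(rows="0 0 1 0 0 0 0; 0 0 2 0 0 0 0; 0 0 2 0 0 0 0")

```text
time: 27.95
eef_pos: [404.0, 205.0, 233.6]
tool_rot: [-3.142, -0.0, -3.114]
contact_force: [-0.8, -0.5, 3.0]
opening: -0.004
grip_force: 1.3
```

jog_arm(rows="0 0 1 0 0 0 0; 0 0 2 0 0 0 0; 0 0 2 0 0 0 0; 0 0 2 0 0 0 0")

```text
time: 28.35
eef_pos: [404.2, 205.1, 233.3]
tool_rot: [-3.141, -0.0, -3.114]
contact_force: [-7.5, -2.7, 20.2]
opening: -0.001
grip_force: 10.1
```

Firm stop at 20 N with the tip at z = 60, so the lid is shut. I rise clear and check by measurement.

jog_arm(rows="0 0 -20 0 0 0 0; 0 0 -60 0 0 0 0; 0 0 -110 0 0 0 0; 0 0 -160 0 0 0 0; 0 -50 -180 0 0 0 0; 0 -100 -180 0 0 0 0; 0 -140 -180 0 0 0 0; 0 -140 -180 0 0 0 0; 0 -140 -180 0 0 0 0; 0 -140 -180 0 0 0 0")

```text
time: 29.35
eef_pos: [407.8, 65.6, 411.2]
tool_rot: [3.141, -0.0, -3.114]
contact_force: [0.7, -0.7, -0.5]
opening: 0.001
grip_force: 0.0
```

```bash
python3 - <<'E'
from h import *
from workcell import eyes
s=eyes.snapshot('side');s0=pickle.load(open('side.pkl','rb'))
def cmp(y0,y1,x0,x1,n):
    d=cv2.absdiff(s['image'][y0:y1,x0:x1],s0['image'][y0:y1,x0:x1]).max(2)
    print(n,d.mean().round(1),(d>40).sum(),d.size)
cmp(160,235,255,330,'box+lever');cmp(235,302,312,370,'tray');cmp(300,380,355,392,'wrench');cmp(150,175,270,300,'driver')
im=s['image'];a=cv2.phaseCorrelate(*[cv2.cvtColor(i[162:232,255:330],cv2.COLOR_RGB2GRAY).astype(np.float64) for i in(s0['image'],im)]);print(a)
E
```

```text
box+lever 1.9 28 5625
tray 16.5 599 3886
wrench 1.1 0 2960
driver 33.0 160 750
((0.500480236945279, 0.0015040983656646745), 0.9849920851700265)
```

```bash
python3 - <<'E'
from h import *
from workcell import eyes
s0=pickle.load(open('side.pkl','rb'));print('tool',proj(s0,(408,65,238)),proj(s0,(408,65,411)))
t=eyes.snapshot('top');w=pickle.load(open('top.pkl','rb'))
d=cv2.absdiff(t['image'],w['image']).max(2)
for n,y0,y1,x0,x1 in(('driver',175,198,180,238),('tray',195,237,365,416),('wrench',203,237,417,475)):
    print(n,(d[y0:y1,x0:x1]>40).sum(),d[y0:y1,x0:x1].mean())
s=eyes.snapshot('side')['image']
h=cv2.inRange(cv2.cvtColor(s,cv2.COLOR_RGB2HSV),(8,120,100),(22,255,255));h0=cv2.inRange(cv2.cvtColor(s0['image'],cv2.COLOR_RGB2HSV),(8,120,100),(22,255,255))
for m in(h,h0):print([cv2.boundingRect(c) for c in cv2.findContours(m[150:260,265:370],0,2)[0] if cv2.contourArea(c)>15])
E
```

```text
tool [291.06847829 159.74738027] [286.72638707  75.61107353]
driver 0 12.388305847076461
tray 1306 57.08356676003735
wrench 3 12.871196754563895
[(11, 8, 21, 13)]
[(11, 8, 21, 13)]
```

```bash
python3 -c "
from workcell import ticket
print(ticket.hand_in())"
```

```text
the job is handed in; nothing more can be done
None
```

The job is handed in at about 30 s of the 72 s allowed: three pins are in the box with its lid pushed fully shut, the tray stands upright on the bench with the other two, and the wrench and amber driver were not moved.

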